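# Draw a pushed-back parts bin to the front of its pigeonhole with a draw hook

### The job

One of the two steel parts bins has been pushed to the back of its pigeonhole, out of the hand's reach. Take the wooden-handled draw hook from the bench, drop its point behind that bin's front lip and drag the bin gently forward, flat on the shelf, until it sits square and tight against the stop batten in its bay - feel for it and ease off there: the batten is only lightly screwed, so never put more than 20 N on the bin. Then unhook, bring the hook out and lay it flat on the open bench clear of the shelf; only the hook may touch the bin, and the other bin and the things on top of the shelf stay as they are.

Things in the scene. Friction and masses are not known exactly. Their poses are not given: they have to be found in the camera images.
- hook: Draw hook, 0.16 kg, lying on the bench left of the shelf, right way up. Beech handle 96 x 24 x 28 mm (x, y, z), flat underneath. An 8 mm steel rod leaves its front end, cranks up from x = 62 mm until its axis is 48 mm above the handle's underside, runs ahead and at x = 200 mm turns straight down to a blunt point. Origin: on the underside of the handle's middle; x to the point, z up.
- hook_grip (a point): Where to grasp the handle, near the balance point: in the hook's frame x 18, y 0, z 14 mm (mid-height). The handle is 24 mm wide across y here, 28 mm high, and ends 30 mm farther ahead.
- hook_point (a point): Centre of the rounded end (radius 4 mm) of the hook's point: in the hook's frame x 200, y 0, z 18 mm, 30 mm below the axis of the level rod above it. Rod and point are 8 mm thick.
- bin_back: The parts bin pushed back in its bay. Grey steel, 100 mm long (x), 110 mm wide (y), sides 60 mm high, floor and walls 3 mm; 0.3 to 0.5 kg. Origin: centre of its underside; x points into the shelf, z up. A box of screws, 60 x 83 x 46 mm, 0.2 kg, stands in it, at least 25 mm behind the front wall. It starts up to 6 mm off its bay's middle, turned up to 0.07 rad; dragging it takes 2 to 5 N.
- lip (a point): Middle of the top of that bin's front lip: in the bin's frame x -48.5, y 0, z 48.4 mm. The lip is a 4.8 mm thick bead along the whole front wall (outer face x = -50, inner face -47 mm). Keep the pull on it below 20 N. Drop the point behind it, between lip and box of screws. Pulled near its middle, a turned bin squares itself on the batten.
- bin_front: The other bin, same size and axes, already against its own batten in the other bay (which bay is which varies), with a tape measure in it. Leave it alone. Its batten is screwed down at another depth, so it does not tell where the pushed-back bin must stop.
- shelf: Plywood pigeonhole unit, fixed, 206 mm deep (x), 324 wide (y), 155 high, boards 12 mm. Origin: centre of its underside; x points from the open front (x = -103 mm) to the back, z up. Two bays centred at y = +78 and -78 mm, each 144 mm wide, free from the floor at z = 12 to z = 143 mm. The front is flush with the boards' edges; the bench before it is clear but for a pencil.
- shelf_front (a point): Middle of the shelf floor's front edge (shelf frame x -103, y 0, z 12 mm). In each bay a fixed hardwood stop batten, 24 mm high, 12 mm thick, 104 mm long, lies across the floor; its face towards the bin is 14 to 40 mm behind this edge, so the bin has 45 to 80 mm to go. The exact place is not measured: feel for it. It does not give.
- glue: White glue bottle with a red nozzle, 49 x 64 x 190 mm, standing on the shelf's top. Origin: centre of its underside. Leave it.
- tin: Round tin with a white lid, 120 mm across, 59 mm high, standing on the shelf's top. Origin: centre of its underside. Leave it.

How it is judged:
On the way, in this order (a step that is already met when the one before it is completed fails the run):
1. the hook's point is down behind the front lip of the pushed-back bin, the bin still at least 25 mm from its batten (x of hook_point in the frame of bin_back between -0.047 and -0.01 m and y of hook_point in the frame of bin_back between -0.05 and 0.05 m and z of hook_point in the frame of bin_back below 0.038 m and x of batten_p_c0 in the frame of bin_back below -0.081 m), for 0.15 s.
2. the bin has been drawn up square against its batten by the hook (x of batten_p_c0 in the frame of bin_back between -0.058 and -0.053 m and angle between the x axis of bin_back and the x axis of shelf, either way round below 0.035 rad and angle between bin_back's own z axis and vertical below 0.03 rad and z of hook_point in the frame of bin_back below 0.048 m), for 0.2 s.
At the end, for the whole second after the job is handed in: The bin is flat, within 2 mm of its batten and square to the shelf within 0.035 rad, at rest; the other bin is within 6 mm of its start; the hook lies at rest flat on the bench (within 6 mm, 0.1 rad), its point at least 15 mm in front of the shelf or beside it (x of batten_p_c0 in the frame of bin_back between -0.058 and -0.053 m and angle between the x axis of bin_back and the x axis of shelf, either way round below 0.035 rad and angle between bin_back's own z axis and vertical below 0.03 rad and linear speed of bin_back below 0.01 m/s and distance of bin_front from where it was at the start of the episode below 0.006 m and (x of hook_point in the frame of shelf below -0.118 m or y of hook_point in the frame of shelf above 0.177 m or y of hook_point in the frame of shelf below -0.177 m) and height (world z) of hook between -0.006 and 0.006 m and angle between hook's own z axis and vertical below 0.1 rad and linear speed of hook below 0.02 m/s); the robot touches nothing.
It fails at once if the hook pulls or presses on the bin with more than 20 N (contact force between hook and bin_back above 20 N).
It fails at once if the bin is rammed or held against its batten with more than 20 N (contact force between bin_back and batten_p_c0 above 20 N).
It fails at once if the robot itself touches the pushed-back bin (contact force between any of the fingers, the arm and bin_back above 0.5 N).
It fails at once if the bin is lifted or tipped by more than 0.15 rad (angle between bin_back's own z axis and vertical above 0.15 rad).
It fails at once if the other bin is dragged away or something on the shelf's top is shifted by more than 30 mm (distance of any of bin_front, glue, tin from where it was at the start of the episode above 0.03 m).
It also fails if it takes over 69 s, if anything falls off the work surface, if the arm or the gripper's body presses on something with over 40 N, if the wrist force passes 120 N, or if a joint passes its speed limit or range.

### The arm

A 7-joint arm with a two-finger parallel gripper is mounted at the origin on a cart in front of the work surface, level with it; the furniture and walls round the work are solid. World frame = base frame: x ahead of the robot, y to its left, z up, the work surface at z = 0. Lengths are in m, angles in rad, forces in N, time in s.
With the tool pointing down it reaches from about 0.4 to 0.75 m from the base axis. Payload 19.5 kg.
Tool frame: the origin (TCP) lies midway between the tips of the shut fingers; the grasp point (between the pads) lies 19 mm behind it; z points along the fingers, y is the line along which they close (so a half turn about z gives the same grasp; the last joint's range is limited). The gripper opens to 85 mm and grips with 20 to 120 N. Pads are 22 mm wide; open, the fingers measure 114 mm over their backs; the gripper's body (76 mm by 85 mm) begins 54 mm behind the grasp point. The pads swing forward as they close: fully open they stand 13 mm farther back than shut.
Start: joints at [-1.32, 0.707, -0.028, 1.485, 0.022, 0.951, -0.075], TCP at [0.166, 0.551, 0.231] pointing down, gripper open.
Joint ranges: [-2.71, 2.71], [-0.32, 2.16], [-1.57, 1.52], [0, 2.45], [-1.46, 4.6], [0, 2.02], [-2.83, 2.83]. Speed limits (rad/s): [1.89, 1.89, 2.57, 2.57, 3.01, 3.01, 3.01].

### API

Orientations are given as a unit quaternion [x, y, z, w].
In Python, from bench import bot gives the robot as it stands. Calls block until the motion is done:
- bot.move_pose(position, orientation): joint-space move of the TCP to a pose.
- bot.move_l(position, rate=0.15, orientation=None): straight line of the TCP; orientation=None keeps the orientation; rate is the mean speed in m/s.
- bot.move_j(angles): joint-space move.
- bot.command_gripper(opening, f_grip=None): finger opening in m; f_grip is the grip in N (None keeps the last); returns when the fingers have stopped.
- bot.sleep(seconds).
- bot.ik(position, orientation): joint angles nearest the present ones, or None.
- bot.camera(name): name is "scene" or "top" or "wrist"; returns (picture, depth): 400x640x3 uint8, blue, green, red; 400x640 float32, m along the optical axis (not along the pixel's ray), 0 where there is no reading.
- bot.calibration(name): a dict with "mtx" (3x3 intrinsics, pixels), "rvec" (rotation vector, rad) and "tvec" (3), from world to camera coordinates, as OpenCV has them. Camera axes: x right, y down, z forward; pixel columns grow to the right and rows downward; lengths in m; the calibration is good to about 2 mm. The wrist camera is an equidistant fisheye: a pixel r from the principal point sees the ray r / f radians off the axis. A picture is of the moment at which its call begins: read the wrist's pose just before it. calibration takes no time and is no camera call; for the wrist camera it gives the pose at the moment of the call.
A pose or a line that the arm cannot do raises bot.Unreachable and nothing moves.
- bot.hand_in(): hands the job in; it is judged then, once.
Trained networks look in the newest picture that a camera, given by its name, has taken for a name from the list of things; names that differ only in an ending like _2 or _b are one class to them, and where a whole thing is asked for, a point or a joint stands for the part that bears it (a point fixed in the world has none). Each returns a list of dicts, best first, with "conf" (0 to 1); they miss things now and then, are a little off and sometimes report something else, mostly with a low value. They report only what shows in the picture. A call takes as long as a camera call.
- bot.look_for(camera, query): "position" ([row, column] in pixels, amid what is visible of it).
- bot.tip_of(camera, query): "position" ([row, column] in pixels: a listed point, or the origin of a listed thing).
Readings, each from a call of its own:
- bot.read_clock(): time.
- bot.read_qpos(): joint angles.
- bot.read_qd(): joint speeds.
- bot.read_joint_efforts(): joint torques, N m.
- bot.read_tcp_pos(): TCP position.
- bot.read_tcp_rot(): TCP orientation.
- bot.read_wrist_force(): force on the tool from outside, world axes, zero at the start.
- bot.read_ft_torque(): the same for the moment, N m.
- bot.read_opening(): finger opening in m.
- bot.read_finger_force(): force on a finger pad.
Only numpy, scipy, OpenCV 4.12 (cv2) and the standard library are available. Lean on these libraries where they do the work, as an engineer would, in place of code of your own. Each camera call takes 0.05 s, during which the arm holds its last target. There are 200 camera calls.

## Working session

There is one attempt and no reset: what is moved stays moved. The work goes in short steps, each a Python script; the robot and the scene stay as the last script left them, time stands still between calls to the robot, and variables do not carry over. Pictures are saved under pics/ and viewed, at most 10 in all, crops included, and the job is handed in when it is done.

```bash
mkdir -p pics; ls; cat > h.py <<'E'
import numpy as np, cv2
from bench import bot
from scipy.spatial.transform import Rotation as R
def cal(n):
    c=bot.calibration(n); M=np.array(c["mtx"],float); Rm=cv2.Rodrigues(np.array(c["rvec"],float))[0]; t=np.array(c["tvec"],float).ravel(); return M,Rm,t
def ray(n,px,c=None):
    M,Rm,t=c or cal(n); v,u=px
    x,y=(u-M[0,2])/M[0,0],(v-M[1,2])/M[1,1]
    if n=="wrist":
        r=np.hypot(x,y); s=np.sin(r)/max(r,1e-9); d=np.array([x*s,y*s,np.cos(r)])
    else: d=np.array([x,y,1.])
    return -Rm.T@t, Rm.T@d
def at_z(n,px,z,c=None):
    o,d=ray(n,px,c); return o+d*(z-o[2])/d[2]
def at_depth(n,px,dep,c=None):
    M,Rm,t=c or cal(n); o,d=ray(n,px,c); dc=Rm@d; return o+d*dep/dc[2]
E
python3 - <<'E'
from h import *
for n in("scene","top"):
    im,d=bot.camera(n); cv2.imwrite(f"pics/{n}0.png",im); np.save(f"pics/{n}d.npy",d)
    print(n,(lambda c:-c[1].T@c[2])(cal(n)))
    for q in("hook","hook_grip","hook_point","bin_back","bin_front","lip","shelf","shelf_front","glue","tin"):
        r=bot.tip_of(n,q)
        for k in r[:2]:
            p=k["position"]; i,j=[int(round(a)) for a in p]
            dd=d[min(max(i,0),399),min(max(j,0),639)]
            print(q,round(k["conf"],2),np.round(p,0),np.round(at_depth(n,p,dd),3))
print(bot.read_tcp_rot(),bot.read_clock())
E
```

```text
pics
scene [-0.28140443 -0.4133784   0.65282235]
hook 0.95 [247. 235.] [0.422 0.18  0.027]
hook_grip 0.92 [238. 236.] [0.454 0.2   0.028]
hook_grip 0.75 [249. 386.] [ 0.607 -0.159  0.014]
hook_point 0.81 [201. 257.] [0.643 0.262 0.031]
hook_point 0.26 [218. 384.] [ 0.707 -0.114  0.043]
bin_back 0.86 [217. 381.] [ 0.708 -0.107  0.042]
bin_front 0.96 [250. 422.] [ 0.605 -0.249  0.04 ]
lip 0.79 [207. 378.] [ 0.744 -0.085  0.05 ]
lip 0.71 [249. 237.] [0.431 0.182 0.015]
shelf 0.92 [239. 405.] [ 0.614 -0.203  0.055]
shelf_front 0.92 [251. 384.] [ 0.605 -0.153  0.007]
shelf_front 0.42 [240. 402.] [ 0.616 -0.194  0.048]
glue 0.87 [170. 382.] [ 0.748 -0.086  0.166]
tin 0.68 [188. 416.] [ 0.649 -0.205  0.184]
top [-0.12177164 -0.03355697  1.03961183]
hook 0.74 [199. 370.] [ 0.62  -0.088  0.155]
hook 0.29 [153. 370.] [ 0.746 -0.078  0.189]
hook_grip 0.76 [262. 242.] [0.473 0.21  0.027]
hook_point 0.92 [208. 240.] [0.659 0.264 0.   ]
hook_point 0.37 [154. 373.] [ 0.753 -0.085  0.177]
bin_back 0.49 [192. 373.] [ 0.642 -0.095  0.157]
bin_front 0.56 [228. 422.] [ 0.63  -0.235  0.05 ]
bin_front 0.51 [176. 413.] [ 0.665 -0.185  0.208]
lip 0.5 [196. 369.] [ 0.628 -0.086  0.156]
lip 0.44 [237. 387.] [ 0.616 -0.151  0.014]
shelf 0.78 [213. 398.] [ 0.607 -0.161  0.131]
shelf 0.22 [196. 370.] [ 0.627 -0.087  0.159]
shelf_front 0.74 [241. 388.] [ 0.606 -0.156  0.009]
glue 0.7 [150. 371.] [ 0.748 -0.079  0.197]
glue 0.21 [264. 242.] [0.465 0.209 0.031]
tin 0.76 [178. 412.] [ 0.663 -0.184  0.202]
tin 0.41 [213. 396.] [ 0.605 -0.157  0.13 ]
[ 1.45890286e-01  9.89300775e-01 -4.12686803e-05 -4.12896955e-06] 1.1
```

```bash
python3 - <<'E'
import cv2
a=cv2.imread("pics/scene0.png")[140:290,200:460]; cv2.imwrite("pics/c1.png",cv2.resize(a,None,fx=3,fy=3,interpolation=2))
a=cv2.imread("pics/top0.png")[120:310,200:460]; cv2.imwrite("pics/c2.png",cv2.resize(a,None,fx=3,fy=3,interpolation=2))
E
```

```text
(no output)
```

View pics/c1.png

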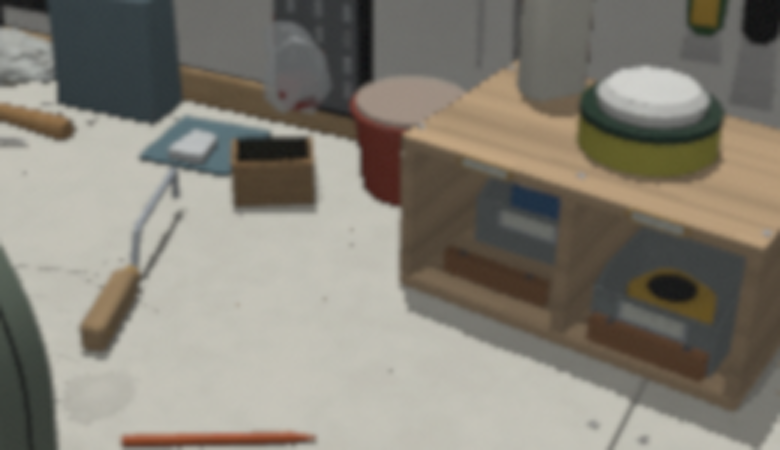

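View pics/c2.png

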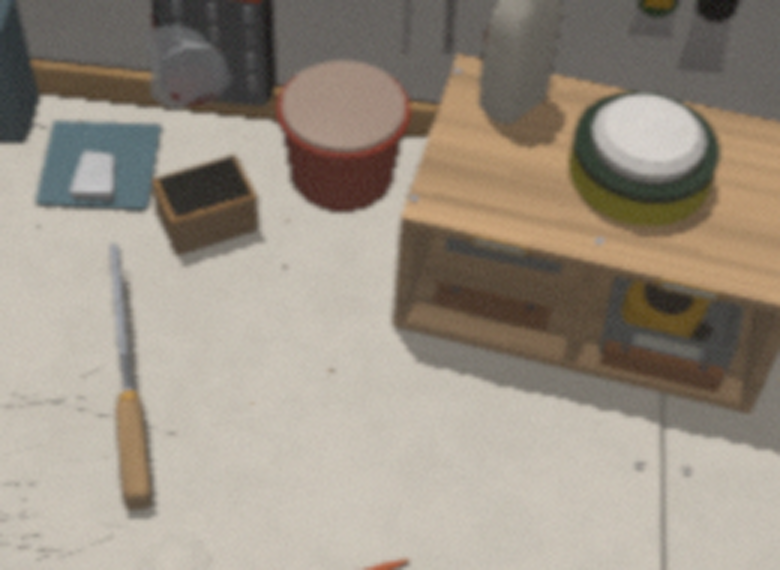

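```bash
cat > m.py <<'E'
from h import *
def cloud(n,d):
    M,Rm,t=cal(n); v,u=np.mgrid[0:400,0:640]; 
    P=np.stack([(u-M[0,2])/M[0,0]*d,(v-M[1,2])/M[1,1]*d,d],-1)
    W=(P-t)@Rm; W[d<=0]=np.nan; return W
def sel(W,x,y,z): 
    m=(W[...,0]>x[0])&(W[...,0]<x[1])&(W[...,1]>y[0])&(W[...,1]<y[1])&(W[...,2]>z[0])&(W[...,2]<z[1]); return W[m]
if __name__=="__main__":
  for n in("scene","top"):
    W=cloud(n,np.load(f"pics/{n}d.npy"))
    b=W[(np.abs(W[...,2])<.02)&(W[...,0]<.6)&(W[...,0]>.3)&(abs(W[...,1])<.3)]; print(n,"bench z",np.median(b[:,2]))
    s=sel(W,(.5,.95),(-.45,.1),(.148,.162)); 
    print("shelf top",len(s),np.median(s[:,2]),cv2.minAreaRect(s[:,:2].astype(np.float32)))
    # front face normal
    f=sel(W,(.5,.8),(-.45,.1),(.003,.14)); 
    k=sel(W,(.35,.72),(.14,.32),(.02,.06)); print("hook",len(k))
    hd=sel(W,(.36,.53),(.14,.26),(.020,.034)); rd=sel(W,(.55,.72),(.2,.32),(.03,.06))
    print("handle",len(hd),hd.mean(0),cv2.minAreaRect(hd[:,:2].astype(np.float32)))
    if len(rd)>2:
      print("rod",len(rd),rd.mean(0),rd[rd[:,0].argmax()], rd[rd[:,0].argmin()])
    bb=sel(W,(.66,.85),(-.18,.0),(.02,.10)); 
  T=[(120+215/3,200+402/3,.155),(120+325/3,200+397/3,0),(120+408/3,200+748/3,0)]
  for v,u,z in T: print(at_z("top",(v,u),z))
  for v,u,z in [(140+140/3,200+405/3,.155),(140+285/3,200+402/3,0),(140+408/3,200+740/3,0),(140+243/3,200+770/3,.155)]: print("sc",at_z("scene",(v,u),z))
  # hook rod in the scene: rod axis z=.048; end; knuckle
  for v,u,z in [(140+175/3,200+175/3,.048),(140+196/3,200+177/3,.014)]: print("sc hookpoint",at_z("scene",(v,u),z))
  print("top hookend",at_z("top",(120+246/3,200+113/3),.048))
E
python3 m.py
```

```text
scene bench z -0.0007405262981698644
shelf top 4287 0.15438774988064824 ((0.7307302951812744, -0.1747663915157318), (0.5487468242645264, 0.3042290508747101), 89.8233642578125)
hook 675
handle 227 [0.45631496 0.19990039 0.02566029] ((0.46539774537086487, 0.20436391234397888), (0.12429873645305634, 0.02398274466395378), 17.574535369873047)
rod 154 [0.65861993 0.22619785 0.0469687 ] [0.71998893 0.2221007  0.0530637 ] [0.55193672 0.23083096 0.04811414]
top bench z 0.0013730007101700253
shelf top 6368 0.15625357497136957 ((0.7312309741973877, -0.173700749874115), (0.5494397282600403, 0.3026485741138458), 89.48946380615234)
hook 939
handle 363 [0.45785818 0.2033502  0.02778897] ((0.4674346446990967, 0.2065102458000183), (0.12479793280363083, 0.023918772116303444), 17.502334594726562)
rod 257 [0.66210523 0.22711096 0.05072173] [0.71993176 0.20285427 0.0555667 ] [0.55096972 0.22887754 0.04866842]
[0.63015362 0.00104653 0.155     ]
[ 0.63036362 -0.00268693  0.        ]
[ 0.58795192 -0.31693926  0.        ]
sc [ 0.61479461 -0.00566002  0.155     ]
sc [ 0.62414203 -0.00224934  0.        ]
sc [ 0.58729986 -0.3199046   0.        ]
sc [ 0.58739726 -0.31933103  0.155     ]
sc hookpoint [0.63240731 0.25076589 0.048     ]
sc hookpoint [0.64747949 0.26107386 0.014     ]
top hookend [0.64430074 0.26061112 0.048     ]
```

```bash
python3 - <<'E'
from m import *
for n in("scene","top"):
    W=cloud(n,np.load(f"pics/{n}d.npy"))
    s=sel(W,(.5,.72),(-.30,-.02),(.150,.162)); 
    y=np.arange(-.29,-.03,.01); e=np.array([s[abs(s[:,1]-a)<.006][:,0].min() for a in y])
    p=np.polyfit(y,e,1); r=e-np.polyval(p,y); g=abs(r)<.006; p=np.polyfit(y[g],e[g],1); print(n,"edge",p,"yaw",-np.arctan(p[0]), "x at y=-.160",np.polyval(p,-.16))
    yaw=-.129; c,s_=np.cos(yaw),np.sin(yaw); F=np.array([.608,-.160,0]); A=np.array([[c,s_,0],[-s_,c,0],[0,0,1]])
    S=(W-F)@A.T
    b=sel(S,(.004,.18),(.0,.16),(.02,.09))
    print("b",len(b))
    for z0 in np.arange(.016,.09,.006):
        q=b[(abs(b[:,2]-z0)<.003)]; 
        if len(q)>5: print(round(z0,3),len(q),"x pct",np.round(np.percentile(q[:,0],[5,25,50,75,95]),3),"y",np.round(np.percentile(q[:,1],[2,50,98]),3))
    # front wall fit of bin
    q=sel(S,(.05,.11),(.01,.15),(.044,.062)); q=q[q[:,0]<np.percentile(q[:,0],50)+.004] if len(q) else q
    if len(q)>5: print("fit x(y)",np.polyfit(q[:,1],q[:,0],1),np.median(q[:,0]))
E
```

```text
scene edge [0.14582624 0.62421529] yaw -0.14480555108940374 x at y=-.160 0.600883095189761
b 1246
0.022 136 x pct [0.019 0.023 0.026 0.09  0.094] y [0.032 0.101 0.153]
0.028 143 x pct [0.02  0.024 0.059 0.091 0.115] y [0.03  0.106 0.154]
0.034 228 x pct [0.021 0.024 0.031 0.088 0.095] y [0.031 0.094 0.154]
0.04 114 x pct [0.018 0.082 0.09  0.099 0.14 ] y [0.052 0.118 0.154]
0.046 132 x pct [0.034 0.088 0.091 0.124 0.132] y [0.055 0.109 0.154]
0.052 145 x pct [0.02  0.087 0.09  0.123 0.13 ] y [0.057 0.116 0.154]
0.058 155 x pct [0.035 0.089 0.093 0.126 0.133] y [0.055 0.112 0.154]
0.064 60 x pct [0.014 0.047 0.087 0.11  0.123] y [0.083 0.152 0.154]
0.07 40 x pct [0.008 0.029 0.057 0.089 0.111] y [0.134 0.152 0.154]
0.076 34 x pct [0.01  0.03  0.058 0.077 0.1  ] y [0.15  0.152 0.154]
0.082 35 x pct [0.007 0.025 0.044 0.07  0.088] y [0.15  0.152 0.155]
0.088 24 x pct [0.006 0.019 0.04  0.065 0.08 ] y [0.151 0.153 0.155]
fit x(y) [-0.00337814  0.09014598] 0.08989394552128485
top edge [0.14299953 0.62371273] yaw -0.14203659007312378 x at y=-.160 0.6008328064292271
b 451
0.022 92 x pct [0.019 0.023 0.063 0.09  0.092] y [0.03  0.089 0.154]
0.028 102 x pct [0.02  0.023 0.026 0.089 0.092] y [0.034 0.088 0.153]
0.034 127 x pct [0.02  0.022 0.025 0.031 0.088] y [0.033 0.09  0.153]
0.04 87 x pct [0.021 0.024 0.027 0.031 0.035] y [0.031 0.083 0.153]
0.046 8 x pct [0.023 0.031 0.045 0.057 0.064] y [0.03  0.153 0.154]
0.058 7 x pct [0.013 0.02  0.042 0.048 0.061] y [0.153 0.154 0.154]
0.07 8 x pct [0.01  0.025 0.034 0.042 0.057] y [0.153 0.153 0.154]
```

```bash
cat >> h.py <<'E'
def q(psi): return [-np.sin(psi/2),np.cos(psi/2),0,0]
YAW=-.135; F=np.array([.608,-.160,0.])
def S2W(x,y,z,yaw=-.129):
    c,s=np.cos(yaw),np.sin(yaw); return F+np.array([c*x-s*y,s*x+c*y,z])
E
python3 - <<'E'
from h import *
g=np.array([.4707,.2069])
bot.command_gripper(.055,60)
bot.move_pose([*g,.13],q(.305))
bot.move_l([*g,.04],.12)
w0=np.array(bot.read_wrist_force())
bot.move_l([*g,.003],.05)
print(bot.read_tcp_pos(),np.array(bot.read_wrist_force())-w0)
bot.command_gripper(0.0,60)
print("open",bot.read_opening(),bot.read_finger_force(),np.array(bot.read_wrist_force())-w0)
bot.move_l([*g,.06],.1)
print("open",bot.read_opening(),np.array(bot.read_wrist_force())-w0,bot.read_tcp_pos(),bot.read_clock())
im,d=bot.camera("scene"); cv2.imwrite("pics/s2.png",im[120:280,200:460]); np.save("pics/s2d.npy",d)
a=cv2.resize(im[150:270,200:460],None,fx=3,fy=3,interpolation=2); 
for k in bot.tip_of("scene","hook_point")[:2]: print(k)
im,d2=bot.camera("wrist"); np.save("pics/w2d.npy",d2); b=cv2.resize(im,(780,488)); b=b[:300] if 0 else b
cv2.imwrite("pics/sw2.png",np.vstack([cv2.resize(a,(520,240)),cv2.resize(im,(520,325))]))
for k in bot.tip_of("wrist","hook_point")[:2]: print(k)
E
```

```text
[0.47077735 0.20693774 0.00317273] [-0.19991213 -1.71365021  0.37905292]
open 0.022514706278070517 59.88605082035065 [-1.61549651 -2.17332784  7.34274032]
open 0.022879184824861835 [-0.35909399 -1.20585538 -0.96441315] [0.47056068 0.20679693 0.05961585] 6.1417
{'position': [231.6, 234.8], 'conf': 0.73}
{'position': [184.8, 258.0], 'conf': 0.53}
```

View pics/sw2.png

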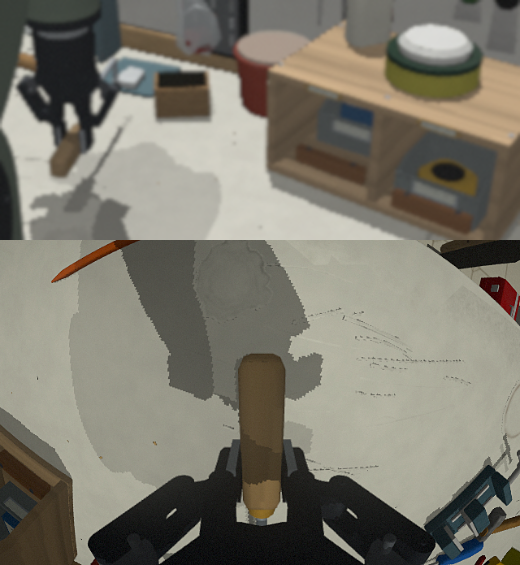

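```bash
python3 - <<'E'
from h import *
# bin left edge via scene pixels crop1: bin left edge (478,215), on S x=.0895 plane
o,d=ray("scene",(140+215/3,200+478/3)); n=np.array([np.cos(-.129),np.sin(-.129),0])
def onS(o,d,x): 
    t=(x-n@(o-F))/(n@d); p=o+d*t-F; return np.array([n@p,-np.sin(-.129)*p[0]+np.cos(-.129)*p[1],p[2]])
print("bin left edge S",onS(o,d,.0895))
bot.move_l([.42,.13,.09],.2,q(.1))
P=S2W(-.212,.0805,.070); P=list(P); print(P)
bot.move_l([P[0],P[1],.09],.2,q(YAW)); bot.move_l(P,.1)
T=np.array(bot.read_tcp_pos()); 
ex=T+np.array([.182*np.cos(YAW),.182*np.sin(YAW),.015]); print("tcp",T,"expected point",ex,bot.read_clock(),bot.read_wrist_force())
out=[]
for c in("scene","top"):
    im,dd=bot.camera(c); np.save(f"pics/{c}3d.npy",dd); M,Rm,t=cal(c); u=M@(Rm@ex+t); u=u[:2]/u[2]; print(c,"exp px rc",u[::-1])
    for k in bot.tip_of(c,"hook_point")[:2]: print(k, at_z(c,k["position"],ex[2]))
    for k in bot.tip_of(c,"lip")[:2]: print("lip",k, at_z(c,k["position"],.0604))
    cv2.imwrite(f"pics/{c}3.png",im)
    i,j=int(u[1]),int(u[0]); out.append(cv2.resize(im[i-40:i+40,j-70:j+70],None,fx=5,fy=5,interpolation=2)[:300 if c=="top" else 400])
cv2.imwrite("pics/c3.png",np.vstack(out)[:, :][:700]); a=np.vstack(out); cv2.imwrite("pics/c3.png",cv2.resize(a,None,fx=.85,fy=.85))
E
```

```text
bin left edge S [0.0895     0.13364557 0.03830748]
[np.float64(0.408117223748333), np.float64(-0.05289665851185585), np.float64(0.07)]
tcp [ 0.40794298 -0.05220993  0.06996668] expected point [ 0.58828702 -0.07670537  0.08496668] 8.3917 [-0.08849396  0.97719698 -1.52847197]
scene exp px rc [221.31387023 355.23287202]
{'position': [222.2, 353.2], 'conf': 0.73} [ 0.581936   -0.07380062  0.08496668]
lip {'position': [209.5, 377.7], 'conf': 0.59} [ 0.71299069 -0.09324653  0.0604    ]
lip {'position': [237.7, 400.3], 'conf': 0.31} [ 0.60566629 -0.19228885  0.0604    ]
top exp px rc [225.63909171 361.27698196]
{'position': [214.0, 396.8], 'conf': 0.68} [ 0.63933914 -0.16495161  0.08496668]
```

View pics/c3.png

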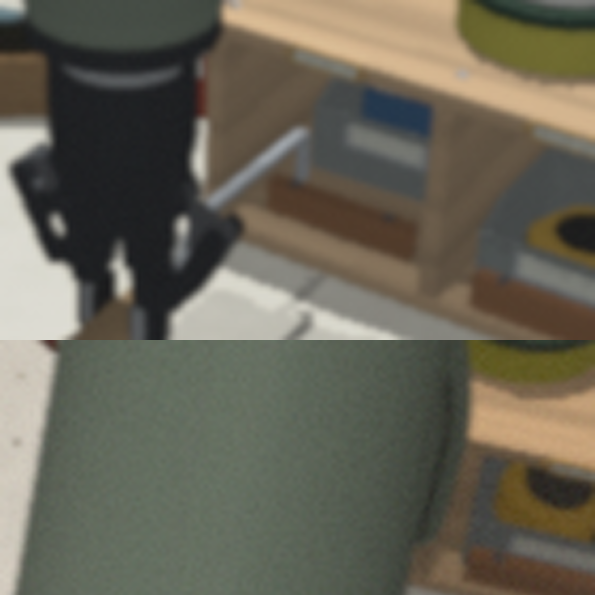

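```bash
cat >> h.py <<'E'
def tcp_for(x,y,z):  # S coords of hook point -> TCP world
    return S2W(x,y,z)-np.array([.182*np.cos(YAW),.182*np.sin(YAW),.015])
E
python3 - <<'E'
from h import *
P=tcp_for(.108,.0785,.087)
bot.move_l(list(tcp_for(-.03,.0785,.087)),.1)
bot.move_l(list(P),.08)
T=np.array(bot.read_tcp_pos()); print(T-P,bot.read_wrist_force(),bot.read_clock())
ex=S2W(.108,.0785,.087)
im,dd=bot.camera("scene"); np.save("pics/s4d.npy",dd); M,Rm,t=cal("scene"); u=M@(Rm@ex+t); u=u[:2]/u[2]; print("exp rc",u[::-1])
for q_,z in(("hook_point",.087),("lip",.0604)):
    for k in bot.tip_of("scene",q_)[:2]: print(q_,k,at_z("scene",k["position"],z))
i,j=int(u[1]),int(u[0]); print(i,j); cv2.imwrite("pics/c4.png",cv2.resize(im[i-30:i+45,j-50:j+50],None,fx=8,fy=8,interpolation=2))
E
```

```text
[-2.00712779e-04  1.25691262e-05  5.74046394e-05] [-0.14110549  0.2382129  -2.16957857] 10.8167
exp rc [199.46807007 380.86228622]
lip {'position': [210.1, 376.8], 'conf': 0.58} [ 0.7086708  -0.09218679  0.0604    ]
lip {'position': [252.1, 381.9], 'conf': 0.53} [ 0.52626894 -0.17226178  0.0604    ]
199 380
```

View pics/c4.png

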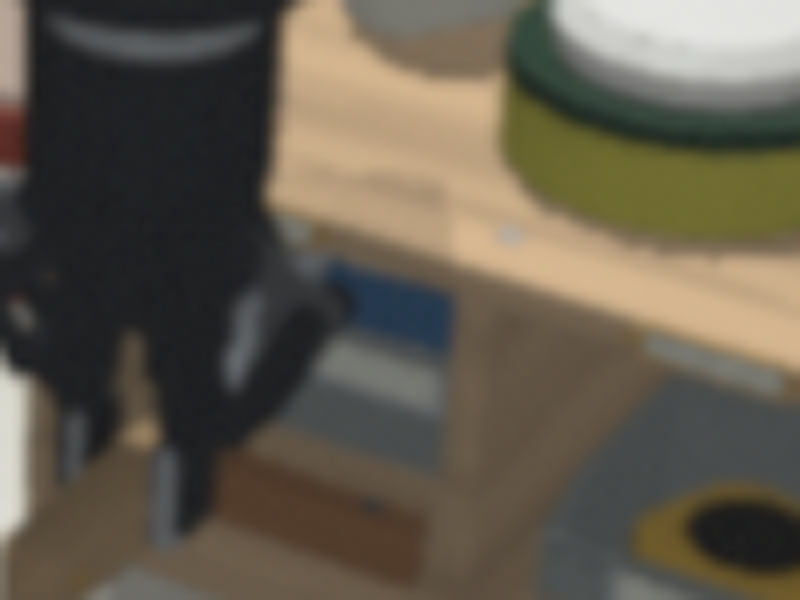

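```bash
python3 - <<'E'
from h import *
w0=np.array(bot.read_wrist_force())
for z in np.arange(.080,.0425,-.004):
    bot.move_l(list(tcp_for(.108,.0785,z)),.03)
    f=np.array(bot.read_wrist_force())-w0; print(round(z,3),np.round(f,1))
    if abs(f[2])>4: bot.move_l(list(tcp_for(.108,.0785,z+.006)),.05); break
print(bot.read_clock(),bot.read_opening())
E
```

```text
0.08 [ 0.1 -1.   1.2]
0.076 [-0.8 -0.8  0.6]
0.072 [ 0.3 -1.2  1. ]
0.068 [ 0.6 -0.5  0.4]
0.064 [-0.3 -0.5  2. ]
0.06 [-0.1 -0.7  0.8]
0.056 [ 0.7 -0.6  0.8]
0.052 [ 0.5 -0.3  0.5]
0.048 [ 0.3 -0.6  1.7]
0.044 [ 0.2 -0.5  0.8]
13.9 0.022795089817620635
```

```bash
cat > pull.py <<'E'
import sys
from h import *
x0,xe,st,rate,thr=map(float,sys.argv[1:])
n=np.array([np.cos(-.129),np.sin(-.129),0]); w0=float(sys.argv[0]!="") and float(open("w0").read())
x=x0
while x>xe:
    x=round(x-st,5); bot.move_l(list(tcp_for(x,.0785,.044)),rate)
    W=np.mean([bot.read_wrist_force() for _ in range(6)],0); f=n@W-w0; e=(n@(np.array(bot.read_tcp_pos())-tcp_for(x,.0785,.044)))
    print(x,"f %.1f"%f,"z %.1f"%W[2],"lag mm %.2f"%(e*1e3))
    if f>thr: print("STOP"); break
print(bot.read_clock(),bot.read_opening())
E
python3 - <<'E'
from h import *
n=np.array([np.cos(-.129),np.sin(-.129),0]); t=bot.read_clock(); w=n@np.mean([bot.read_wrist_force() for _ in range(20)],0); open("w0","w").write(str(w)); print(w,bot.read_clock()-t)
E
python3 pull.py .108 .080 .002 .03 7
```

```text
0.08530754568883216 0.0
0.106 f 0.4 z -1.4 lag mm -0.06
0.104 f -0.0 z -1.8 lag mm -0.08
0.102 f 0.1 z -2.2 lag mm -0.09
0.1 f 0.4 z -1.5 lag mm -0.08
0.098 f -0.8 z -1.7 lag mm -0.10
0.096 f 0.1 z -1.7 lag mm 0.04
0.094 f 2.3 z -1.4 lag mm 0.13
0.092 f 2.7 z -1.0 lag mm -0.06
0.09 f 2.0 z -2.3 lag mm -0.11
0.088 f 2.0 z -0.7 lag mm -0.13
0.086 f 2.4 z -0.9 lag mm -0.18
0.084 f 2.3 z -1.0 lag mm -0.15
0.082 f 1.7 z -1.9 lag mm -0.13
0.08 f 1.7 z -1.4 lag mm -0.15
17.4 0.022840934465429927
```

```bash
python3 pull.py .080 .054 .004 .03 6; python3 pull.py .054 .030 .0007 .012 5.5
```

```text
0.076 f 0.6 z -1.7 lag mm -0.26
0.072 f 1.3 z -0.9 lag mm -0.22
0.068 f 1.6 z -1.7 lag mm -0.19
0.064 f 0.9 z -1.1 lag mm -0.21
0.06 f 0.3 z -1.8 lag mm -0.21
0.056 f 0.7 z -0.6 lag mm -0.19
0.052 f 0.7 z -1.6 lag mm -0.20
19.3833 0.0233118479790266
0.0533 f 0.1 z -2.3 lag mm -0.08
0.0526 f -1.0 z -0.6 lag mm -0.12
0.0519 f 0.2 z -1.4 lag mm -0.01
0.0512 f 3.0 z -2.1 lag mm 0.29
0.0505 f 3.6 z -1.6 lag mm 0.14
0.0498 f 4.7 z -2.4 lag mm -0.03
0.0491 f 3.4 z -0.7 lag mm -0.07
0.0484 f 3.5 z -1.7 lag mm -0.06
0.0477 f 3.0 z -0.2 lag mm -0.07
0.047 f 3.2 z -1.4 lag mm -0.08
0.0463 f 3.8 z -1.2 lag mm -0.05
0.0456 f 3.5 z -1.1 lag mm -0.08
0.0449 f 2.9 z -1.2 lag mm -0.07
0.0442 f 2.0 z -0.8 lag mm -0.10
0.0435 f 3.0 z -1.4 lag mm -0.08
0.0428 f 2.4 z -0.4 lag mm -0.07
0.0421 f 2.8 z -1.5 lag mm -0.05
0.0414 f 3.4 z -1.2 lag mm -0.07
0.0407 f 4.7 z -1.5 lag mm -0.00
0.04 f 4.1 z -0.7 lag mm 0.07
0.0393 f 6.8 z -1.8 lag mm 0.42
STOP
24.6417 0.022701981817181603
```

```bash
python3 pull.py .0393 .030 .0004 .01 9.5
```

```text
0.0389 f 8.8 z -1.8 lag mm 0.72
0.0385 f 9.6 z -2.2 lag mm 1.04
STOP
25.1417 0.023038111713634995
```

```bash
python3 - <<'E'
from m import *
bot.sleep(.4)
n=np.array([np.cos(-.129),np.sin(-.129),0]); print(n@np.array(bot.read_wrist_force())-float(open("w0").read()))
bot.move_l(list(tcp_for(.0385+.012,.0785,.044)),.03); print(bot.read_wrist_force())
bot.move_l(list(tcp_for(.0385+.012,.0785,.087)),.06); print(bot.read_wrist_force())
bot.move_l(list(tcp_for(-.06,.0785,.090)),.1); 
bot.move_l([.40,.14,.10],.2,q(.15))
print(bot.read_clock())
for c in("scene","top"):
    im,d=bot.camera(c); 
    W=cloud(c,d); A=np.array([[n[0],n[1],0],[-n[1],n[0],0],[0,0,1]]); S=(W-F)@A.T
    b=sel(S,(.01,.08),(.02,.14),(.040,.062))
    f=[]
    for y in np.arange(.035,.130,.01):
        k=b[abs(b[:,1]-y)<.006]; 
        if len(k)>3: f.append((round(y,3),round(float(np.median(k[:,0])),4),len(k)))
    print(c,f)
    bt=sel(S,(.01,.05),(.035,.125),(.018,.030)); print("batten front",np.polyfit(bt[:,1],bt[:,0],1) if len(bt)>5 else None)
    a=im[150:270,300:460]; cv2.imwrite(f"pics/e{c}.png",cv2.resize(a,None,fx=5,fy=5,interpolation=2))
E
```

```text
10.522960155399888
[-0.42008244  0.20645748 -2.12992632]
[-1.06711052 -0.30165306 -0.91726661]
29.3333
scene [(np.float64(0.035), 0.0342, 27), (np.float64(0.045), 0.0362, 50), (np.float64(0.055), 0.0693, 62), (np.float64(0.065), 0.069, 65), (np.float64(0.075), 0.0677, 62), (np.float64(0.085), 0.068, 53), (np.float64(0.095), 0.0674, 59), (np.float64(0.105), 0.066, 57), (np.float64(0.115), 0.0371, 46), (np.float64(0.125), 0.0357, 26)]
batten front [0.01229548 0.02183681]
top [(np.float64(0.035), 0.0341, 27), (np.float64(0.045), 0.0355, 40), (np.float64(0.055), 0.0358, 42), (np.float64(0.065), 0.0355, 40), (np.float64(0.075), 0.0352, 45), (np.float64(0.085), 0.0351, 41), (np.float64(0.095), 0.0353, 45), (np.float64(0.105), 0.0354, 41), (np.float64(0.115), 0.0355, 39), (np.float64(0.125), 0.0359, 26)]
batten front [0.01772634 0.02146023]
```

View pics/etop.png

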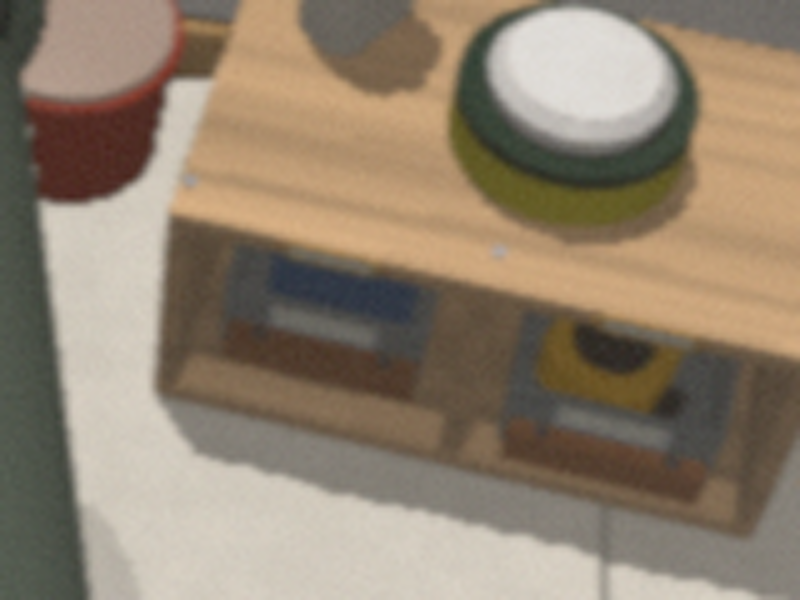

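View pics/escene.png

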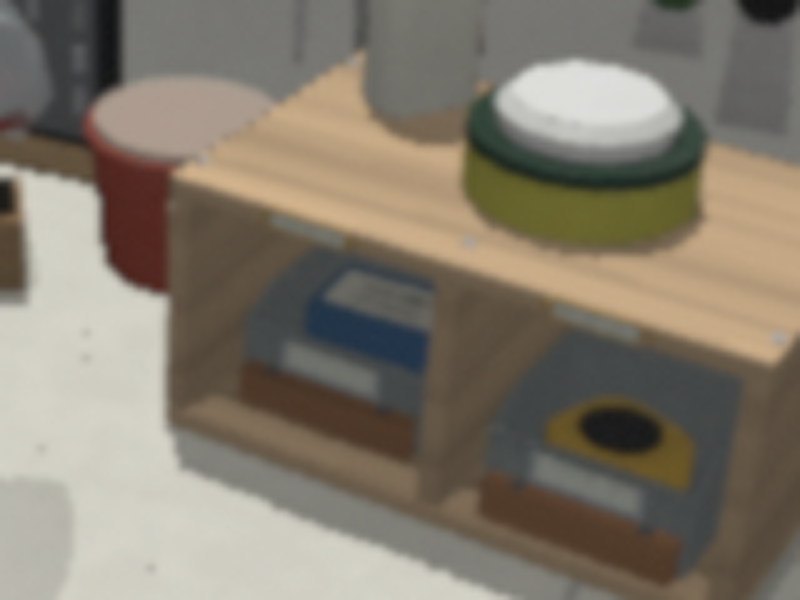

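The pictures show the bin drawn up tight behind its brown batten in the left bay, with the front parallel to it and everything else unmoved. I'll lay the hook back where it was.

```bash
python3 - <<'E'
from h import *
g=[.4650,.2069]
bot.move_l([*g,.06],.2,q(.305)); bot.move_l([*g,.012],.1)
bot.sleep(.2); w0=np.mean([bot.read_wrist_force() for _ in range(10)],0)
for z in np.arange(.009,-.001,-.001):
    bot.move_l([*g,z],.02); f=np.array(bot.read_wrist_force())-w0; print(round(z,3),np.round(f,1))
    if f[2]>4: break
bot.command_gripper(.055); bot.sleep(.2)
bot.move_l([*g,.13],.12)
bot.sleep(.3); bot.move_l([.38,.30,.25],.2)
for c in("scene","top"):
    im,d=bot.camera(c); np.save(f"pics/{c}f.npy",d)
    if c=="top": cv2.imwrite("pics/f.png",cv2.resize(im[150:300,180:440],None,fx=3,fy=3,interpolation=2))
from m import *
for c in("scene","top"):
    W=cloud(c,np.load(f"pics/{c}f.npy"))
    hd=sel(W,(.36,.53),(.14,.26),(.015,.04)); rd=sel(W,(.55,.66),(.2,.3),(.03,.08))
    print(c,"handle z",np.median(hd[:,2]) if len(hd) else 0,"rod z",np.median(rd[:,2]) if len(rd) else 0)
print(bot.read_clock())
E
```

```text
0.009 [-0.4  0.2  0.2]
0.008 [ 0.1  0.5 -0. ]
0.007 [-0.3  0.2  0.6]
0.006 [-0.1 -0.1 -0.1]
0.005 [-0.3 -0.1 -0.1]
0.004 [-0.2  1.2  0.4]
0.003 [-2.1  0.1 13. ]
scene handle z 0.02564982039869113 rod z 0.04946263413557054
top handle z 0 rod z 0
35.9583
```

View pics/f.png

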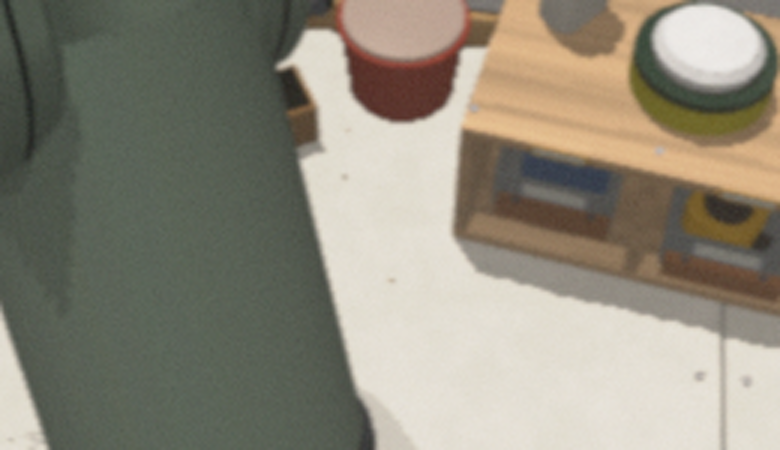

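The arm hides the hook from the top camera. In the scene camera's depth the handle's top is at 0.026 m and the rod at 0.049 m, so the hook lies flat. The bin is still against its batten, so I'm handing in.

```bash
python3 -c "
from bench import bot
print(bot.hand_in())"
```

```text
the job is handed in; nothing more can be done
None
```

The job is handed in at about 36 s of the 69 s allowed: the bin is drawn up square against its batten (wrist force peaked around 10.5 N), the hook lies flat on the open bench left of the shelf, and the other bin, glue and tin look undisturbed; the judge's verdict was not shown.

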